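# Push the bath home and lock it with the T-bolt

## Robot

A 6-joint arm with a two-finger parallel gripper is mounted at the origin on the work surface. World frame = base frame: x ahead of the robot, y to its left, z up, the work surface at z = 0. Lengths are in m, angles in rad, forces in N, time in s.
With the tool pointing down it reaches from about 0.35 to 0.775 m from the base axis. Payload 5.5 kg.
Tool frame: the origin (TCP) lies on the centre line of the jaws, within the pads' length; the fingertips stand 11 mm ahead of it and the grasp point (between the pads) lies 8 mm behind it; z points along the fingers, y is the line along which they close (so a half turn about z gives the same grasp; the last joint's range is limited). The gripper opens to 85 mm and grips with 20 to 120 N. Pads are 22 mm wide; open, the fingers measure 114 mm over their backs; the gripper's body (76 mm by 85 mm) begins 54 mm behind the grasp point. The pads swing forward as they close: fully open they stand 13 mm farther back than shut.
Start: joints at [1.085, 0.313, 0.046, 1.304, 0, 1.431], TCP at [0.195, 0.541, 0.242] pointing down, gripper open.
Joint ranges: [-2.76, 2.76], [-0.86, 1.69], [-1.03, 1.26], [-2.2, 2.34], [-1.47, 1.5], [-3.14, 3.14]. Speed limits (rad/s): [2.57, 2.57, 3.14, 3.14, 3.14, 3.14].

## Interface

Orientations are given as a unit quaternion [w, x, y, z].
In Python, from workcell import get_state, eyes, env gives the robot as it stands.
- The arm moves only by the shell command python3 -m inch 'ROWS' [OPENING] [FORCE]. ROWS is JSON, one flat list of numbers, 4 for each row, row after row: the shift along the tool's x, y, z in cm, then the turn about the tool's z in rad. A call has exactly 5 rows; each row shifts and turns the commanded pose from where the row before left it, along the tool's axes as they then stand; what a row does not reach is not made up. A row lasts 1/12 s, in which the tool goes at most 41.7 mm and 7.16 degrees, less where a joint would pass 70% of its speed; a pose out of reach is approached as far as the arm can. A call is refused whole if a number of a shift passes 4.17 or a number of a turn 0.125, either way. A call with a gripper value outside its range is refused whole. OPENING is the opening, from -1 (shut) to 1 (fully open), set as the call begins (- or left out, the last holds). The fingers move at their own pace and stop on an object; FORCE is the grip in N (left out, the last holds). Time passes only in rows, so rows that do not move let the fingers close, or fill a call up. It gives the time, the measured TCP pose, the force, the opening and the grip force at its end, in the units of the state.
- get_state(): the state, without advancing time (a new reading comes with each control period).
- eyes.read_camera(name): name is "side" or "top" or "wrist"; returns the picture (384x512x3 uint8, red, green, blue); there is no depth.
- eyes.camera_info(name): a dict with "fovy" (degrees; the focal length in pixels is half the picture's height over the tangent of half this angle, whatever the lens; pixels are square), "cx", "cy" (the principal point, pixels), "xyz" and "orientation" of the camera in the world. Camera axes: x right, y down, z forward; pixel columns grow to the right and rows downward; lengths in m; the calibration is good to about 2 mm. A picture is of the moment at which its call begins: read the wrist's pose just before it. camera_info takes no time and is no camera call; for the wrist camera it gives the pose at the moment of the call.
- env.hand_in(): hands the job in; it is judged then, once.
The state is a dict: "clock": time; "joint_pos": joint angles; "qvel": joint speeds; "tau": joint torques, N m; "tcp_pos": TCP position; "orientation": TCP orientation; "wrist_force": force on the tool from outside, world axes, zero at the start; "ft_torque": the same for the moment, N m; "finger_gap": finger opening in m; "grip_force": force on a finger pad.
Only numpy, scipy, OpenCV 4.12 (cv2) and the standard library are available. Lean on these libraries where they do the work, as an engineer would, in place of code of your own. Each camera call takes 0.05 s, during which the arm holds its last target. There are 200 camera calls.

## Task

Take the T-bolt with the bar handle out of the rack and lower its head into the open slot of the rail, in front of the bath's forked tongue. Slide it along the slot into the fork and gently push the bath with it until the bath stands fully home against the end stop, then press the bolt down against the springy tongue, turn it a quarter turn so that it locks under the slot's lips, and let go. Touch the bath and its tongue with nothing but the bolt, never push or press hard, and leave the other things where they are.

Things in the scene. Friction and masses are not known exactly. Their poses are not given: they have to be found in the camera images.
- bolt: T-bolt, 62 mm tall, 0.1 kg, upright, hung by its flange in a rack hole. Origin: centre of its foot; z up, x along head and handle (same turned half round). Steel head 26 (x) x 10 mm, z 0 to 10 (lowest 4 mm is a foot 22 x 5 mm); shank 9 mm dia., z 10 to 28; flange 30 mm dia., z 28 to 32; black bar handle 44 long (x), 12 thick (y), z 32 to 62
- bolt_grip (a point): where to grip the T-bolt's bar handle across its 12 mm thickness: on the bolt's axis, 54 mm above its origin (22 mm above the flange, so that the fingertips clear it); axes as the bolt's
- rack: grey block 230 x 70 x 36 mm, fixed, origin under its centre, x along its row of three 31 x 14 mm through holes (long side along x) at x = -75, 0, 75 mm. Any one holds the T-bolt; two black round-knob pins (28 mm knobs) hang in the others
- rail: fixed aluminium rail 70 mm wide (y), 32 high, x = -170 to 250 mm; origin on its underside, z up, +x to bath and end stop. T-slot on y = 0, x = -150 to 75 mm: 13 mm between lips (z 26 to 32, bevelled to 19 mm at the top); channel below 32 mm wide, floor z = 12. The bolt's head enters lengthwise. It cannot turn with the bolt's origin above rail z = 16 mm; at 12 to 16 it can
- slot_entry (a point): point on the slot's centre line at the rail's top, at rail x = -125 mm: lower the bolt here, within 8 mm along the slot; always in front of the tongue. Axes as the rail's
- home_mark (a point): point on the rail, rail x = 160 mm, z = 32 mm, where the bath's origin lies when the bath is fully home, dead against the end stop
- bath: small bath on the rail: blue carriage 110 (x) x 100 x 12 mm and a steel pot 100 mm dia., to 74 mm above the rail. Origin: centre of the carriage's underside, on the rail's top; axes as the rail's. Slides along the rail only; starts 25 to 50 mm short of home (home_mark). About 5 N moves it; it stays where left. A forked springy steel tongue sticks out of it over the slot towards rail -x
- tongue_mark (a point): point of the bath 128 mm before its origin, height of the tongue's top (14.5 mm over the rail). The fork (13 mm wide, prongs 30 mm, then 18 mm ramps) ends within 16 mm of it either way, unmeasured: feel for it. Tongue is pushed down by 5 N + 1.2 N per mm, 7 mm at most. Flange clears it with bolt origin above rail z = 18.5 mm; turned and let go, bolt is held up under the lips, z = 16, by 8 N
- pin1: round-knob pin in the rack, 58 mm tall, to be left alone; origin: foot centre
- pin2: the other round-knob pin in the rack, to be left alone; origin: foot centre
- reagent: brown jar, 64 mm dia., 120 mm tall, to be left alone; origin under it
- beaker: glass beaker, 68 mm dia., 85 mm tall, to be left alone; origin under it
- dish: white dish, 90 mm dia., 18 mm tall, to be left alone; origin under it
- spatula: spatula lying flat, 180 mm long, to be left alone
- vial: small brown vial, 28 mm dia., 50 mm tall, to be left alone; origin under it
- weight: brass weight, 40 mm dia., 30 mm tall, to be left alone; origin under it

How it is judged:
By the outcome, as a careful person would: the job done as asked, in the order asked, and still so for the second after the job is handed in, with the robot touching nothing.
It also fails if it takes over 58 s, if anything falls off the work surface, if the arm or the gripper's body presses on something with over 40 N, if the wrist force passes 120 N, or if a joint passes its speed limit or range.

## Working session

There is one attempt and no reset: what is moved stays moved. The work goes in short steps, Python scripts to look and compute and a shell command to move; the robot and the scene stay as the last step left them, time stands still between calls to the robot, and variables do not carry over. Pictures are saved under pics/ and viewed, at most 10 in all, crops included, and the job is handed in when it is done.

```bash
mkdir -p pics; ls; python3 - <<'E'
from workcell import get_state, eyes, env
import cv2
print(get_state())
for n in ("side","top","wrist"):
    print(n, eyes.camera_info(n))
    im=eyes.read_camera(n); cv2.imwrite(f"pics/{n}0.png",im[:,:,::-1])
E
```

```text
pics
{'clock': 0.0, 'joint_pos': array([1.08539873e+00, 3.13964107e-01, 4.49783199e-02, 1.30357014e+00,
       3.86753322e-05, 1.43117797e+00]), 'qvel': array([4.80811733e-04, 6.64866267e-05, 4.36066987e-04, 1.12514486e-03,
       5.10066828e-04, 1.29131705e-03]), 'tau': array([ 7.26192156e-04, -4.80623281e+01,  2.98535782e+01,  1.95620977e-02,
       -1.99672172e-04,  8.80238868e-07]), 'tcp_pos': array([0.19466808, 0.54053718, 0.24142921]), 'orientation': array([-2.88891436e-04,  1.72029557e-01,  9.85091395e-01, -8.31239876e-04]), 'wrist_force': array([0.84502593, 1.02193007, 0.07622116]), 'ft_torque': array([-0.02630793, -0.00109098,  0.00289794]), 'grip_force': 0.0, 'finger_gap': 0.08534559838136137}
side {'fovy': 52.383701988001434, 'cx': 257.9580241751271, 'cy': 193.29323648704636, 'xyz': array([ 0.47770317, -0.63089067,  0.73156608]), 'orientation': array([-0.34080113,  0.93608793, -0.08289723,  0.02687053])}
top {'fovy': 49.64431386900704, 'cx': 259.60875799121635, 'cy': 191.3961498894129, 'xyz': array([ 0.4429958 , -0.04213659,  0.86280796]), 'orientation': array([ 0.03720191, -0.70585723,  0.70589278, -0.04579268])}
wrist {'fovy': 63.90967938452991, 'cx': 257.24103683445577, 'cy': 190.14668518883082, 'xyz': array([0.117499  , 0.56724892, 0.37139927]), 'orientation': array([0.13070657, 0.80763186, 0.56778941, 0.09089417])}
```

```bash
python3 - <<'E'
import cv2
for n in ("side","top"):
    cv2.imwrite(f"pics/{n}0b.png",cv2.resize(cv2.imread(f"pics/{n}0.png"),(800,600),interpolation=cv2.INTER_CUBIC))
E
```

```text
(no output)
```

View pics/top0b.png

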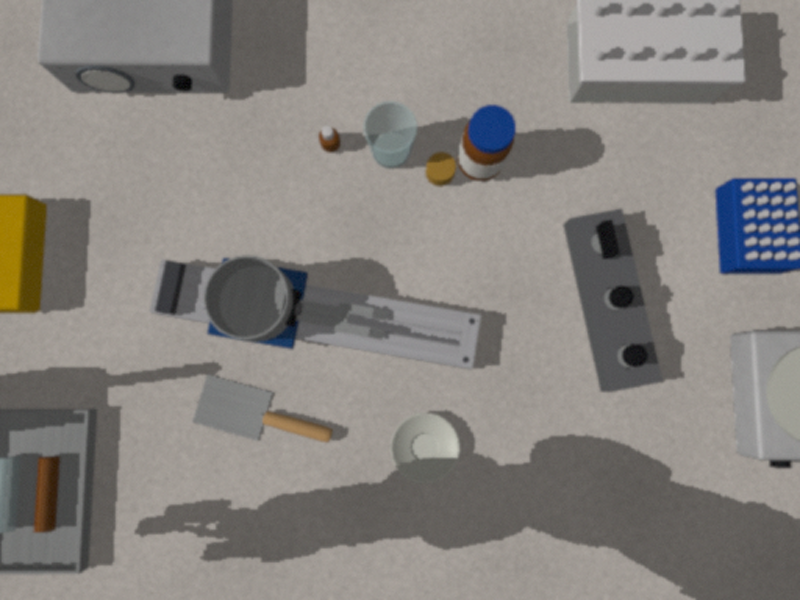

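View pics/side0b.png

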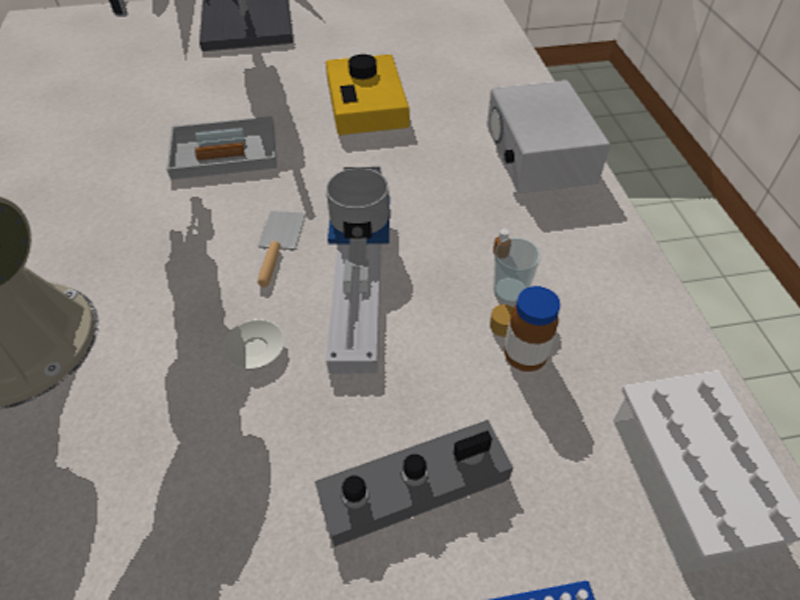

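```bash
cat > h.py <<'E'
import numpy as np, cv2
from scipy.spatial.transform import Rotation as R
from workcell import get_state, eyes, env
def rot(q): return R.from_quat([q[1],q[2],q[3],q[0]])
def cam(n):
    c=eyes.camera_info(n); return c
def f(c): return 192/np.tan(np.radians(c['fovy'])/2)
def ray(c,p):
    d=np.array([(p[0]-c['cx'])/f(c),(p[1]-c['cy'])/f(c),1.]); d=rot(c['orientation']).apply(d); return d
def atz(c,p,z):
    d=ray(c,p); return c['xyz']+d*(z-c['xyz'][2])/d[2]
def proj(c,X):
    v=rot(c['orientation']).inv().apply(np.atleast_2d(X)-c['xyz']); return v[:,:2]/v[:,2:]*f(c)+[c['cx'],c['cy']]
def tri(*cp):
    A=np.zeros((3,3));b=np.zeros(3)
    for c,p in cp:
        d=ray(c,p);d/=np.linalg.norm(d);M=np.eye(3)-np.outer(d,d);A+=M;b+=M@c['xyz']
    return np.linalg.solve(A,b)
def crop(im,x0,y0,x1,y1,s,step=10):
    o=cv2.resize(im[y0:y1,x0:x1],None,fx=s,fy=s,interpolation=cv2.INTER_CUBIC)
    for x in range(-(-x0//step)*step,x1,step):
        X=int((x+.5-x0)*s); cv2.line(o,(X,0),(X,5),(0,0,255),1); cv2.putText(o,str(x),(X-8,14),0,.3,(0,0,255),1)
    for y in range(-(-y0//step)*step,y1,step):
        Y=int((y+.5-y0)*s); cv2.line(o,(0,Y),(5,Y),(0,0,255),1); cv2.putText(o,str(y),(6,Y+3),0,.3,(0,0,255),1)
    return o
E
python3 - <<'E'
from h import *
t=cv2.imread('pics/top0.png');s=cv2.imread('pics/side0.png')
o=np.zeros((600,800,3),np.uint8)
def put(i,x,y): h,w=i.shape[:2];h=min(h,600-y);w=min(w,800-x);o[y:y+h,x:x+w]=i[:h,:w]
put(crop(t,98,160,312,238,3.73),0,0)
put(crop(s,200,265,330,350,3),0,295)
put(crop(t,358,130,426,252,2.4),395,300)
put(crop(s,206,105,252,240,2.2),570,300)
put(crop(t,375,130,405,165,4),680,300)
put(crop(s,286,272,320,300,3.5),680,460)
cv2.imwrite('pics/c1.png',o)
E
```

```text
(no output)
```

View pics/c1.png

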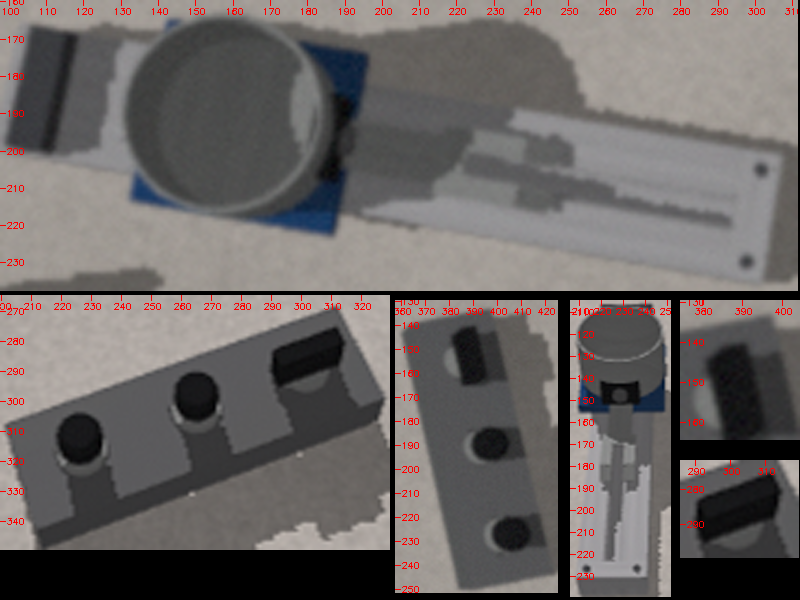

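```bash
python3 - <<'E'
from h import *
np.set_printoptions(precision=4,suppress=True)
T=cam('top');S=cam('side')
s=1.5625
# rail -x end top corners
print('rail corners top', atz(T,(310.5,199),.032),atz(T,(303.5,235),.032))
print('screws top',atz(T,(301.5,205),.032),atz(T,(297.5,229.5),.032))
print('screws side',atz(S,(334/s,354/s),.032),atz(S,(369/s,354/s),.032))
print('screw tri',tri((T,(301.5,205)),(S,(334/s-.5,354/s-.5))),tri((T,(301.5,205)),(S,(369/s-.5,354/s-.5))),tri((T,(297.5,229.5)),(S,(334/s-.5,354/s-.5))))
print('endstop', atz(T,(104,167),.032),atz(T,(98,200),.032))
# handle top centre
a=(680,300)
h=(375+(735-680)/4-.5,130+(387-300)/4-.5)
print(h,'handle tri',tri((T,h),(S,(286+(737-680)/3.5-.5,272+(500-460)/3.5-.5))))
p1=(358+(490-395)/2.4,130+(444-300)/2.4);p2=(358+(512-395)/2.4,130+(534-300)/2.4)
q1=(200+197/3,265+(393-295)/3);q2=(200+80/3,265+(433-295)/3)
print('pins',tri((T,p1),(S,q1)),tri((T,p2),(S,q2)))
print('proj tcp cam R',rot(T['orientation']).as_matrix())
st=get_state();print(rot(st['orientation']).as_matrix())
W=cam('wrist'); Rt=rot(st['orientation'])
print('cam in tool',Rt.inv().apply(W['xyz']-st['tcp_pos']),(Rt.inv()*rot(W['orientation'])).as_matrix())
E
```

```text
rail corners top [ 0.5257 -0.1548  0.032 ] [ 0.4536 -0.1397  0.032 ]
screws top [ 0.5135 -0.1365  0.032 ] [ 0.4645 -0.1279  0.032 ]
screws side [ 0.4637 -0.1286  0.032 ] [ 0.5119 -0.1373  0.032 ]
screw tri [ 0.4874 -0.1371  0.0519] [ 0.5122 -0.1364  0.033 ] [ 0.4636 -0.1278  0.0331]
endstop [0.5904 0.2621 0.032 ] [0.5235 0.2711 0.032 ]
(388.25, 151.25) handle tri [ 0.6162 -0.3065  0.0594]
pins [ 0.5416 -0.3229  0.0572] [ 0.4679 -0.3368  0.0599]
proj tcp cam R [[-0.0008 -0.9931  0.1172]
 [-0.9999 -0.0007 -0.0121]
 [ 0.0121 -0.1172 -0.993 ]]
[[-0.9408  0.3389 -0.0006]
 [ 0.3389  0.9408 -0.0012]
 [ 0.0002 -0.0014 -1.    ]]
cam in tool [ 0.0817 -0.0013 -0.1299] [[ 0.0002 -0.9492 -0.3145]
 [ 1.      0.0002  0.    ]
 [ 0.     -0.3145  0.9492]]
```

The top view shows the bar-handle bolt in the rack hole at about (388,151) and the rail's screws at (301,205) and (297,229). The side view agrees: screws come out at z≈33 mm, the handle's middle at z≈59 mm. The rail's yaw is about 80°, the rack's about 11°. I'm moving above the bolt for a wrist view.

```bash
python3 -m inch '[0,0,0,-0.1064, 0,0,0,-0.1064, 0,0,0,-0.1064, 0,0,0,-0.1064, 0,0,0,-0.1064]' 1 60
python3 -m inch '[-1.03,-3.64,0.2,0, -1.03,-3.64,0.2,0, -1.03,-3.64,0.2,0, -1.03,-3.64,0.2,0, -1.03,-3.64,0.2,0]'
python3 -m inch '[-1.03,-3.64,0.2,0, -1.03,-3.64,0.2,0, -1.03,-3.64,0.2,0, -1.03,-3.64,0.2,0, -1.03,-3.64,0.2,0]'
python3 -m inch '[-1.03,-3.64,0.2,0, -1.03,-3.64,0.2,0, -1.03,-3.64,0.2,0, -1.03,-3.64,0.2,0, -1.03,-3.64,0.2,0]'
```

```text
clock: 0.57
tcp_pos: [0.1948, 0.5408, 0.2419]
orientation: [-0.0, -0.096, 0.995, -0.0]
wrist_force: [0.3, -0.2, -1.1]
finger_gap: 0.0854
grip_force: 0.0
clock: 0.98
tcp_pos: [0.2793, 0.3701, 0.2319]
orientation: [-0.0, -0.093, 0.996, -0.0]
wrist_force: [0.8, 0.3, -0.0]
finger_gap: 0.0853
grip_force: 0.0
clock: 1.4
tcp_pos: [0.3637, 0.2006, 0.2222]
orientation: [0.0, -0.093, 0.996, 0.0]
wrist_force: [0.6, 0.5, -0.4]
finger_gap: 0.0852
grip_force: 0.0
clock: 1.82
tcp_pos: [0.4481, 0.0312, 0.2122]
orientation: [0.0, -0.093, 0.996, 0.0]
wrist_force: [0.6, 0.5, 0.4]
finger_gap: 0.0854
grip_force: 0.0
```

```bash
cat > snap.py <<'E'
import sys,pickle
from h import *
for n in sys.argv[2:]:
    c=eyes.camera_info(n); im=eyes.read_camera(n)
    pickle.dump(c,open(f'pics/{sys.argv[1]}_{n}.pkl','wb')); cv2.imwrite(f'pics/{sys.argv[1]}_{n}.png',im[:,:,::-1])
E
python3 -m inch '[-1.03,-3.64,0.2,0, -1.03,-3.64,0.2,0, -1.03,-3.64,0.2,0, -1.03,-3.64,0.2,0, 0,0,0,0]'
python3 snap.py a wrist
python3 -m inch '[-1.03,-3.64,0.2,0, -1.03,-3.64,0.2,0, -1.03,-3.64,0.2,0, -1.03,-3.64,0.2,0, -1.03,-3.64,0.2,0]'
python3 -m inch '[0,0,0,0, 0,0,0,0, 0,0,0,0, 0,0,0,0, 0,0,0,0]'
python3 snap.py b wrist
python3 - <<'E'
from h import *
a=cv2.imread('pics/a_wrist.png');b=cv2.imread('pics/b_wrist.png')
cv2.imwrite('pics/b1.png',crop(b,0,0,512,384,1.55,20))
cv2.imwrite('pics/a1.png',crop(a,0,0,512,384,1.55,20))
E
```

```text
clock: 2.23
tcp_pos: [0.518, -0.1082, 0.2032]
orientation: [0.001, -0.09, 0.996, -0.001]
wrist_force: [1.0, -0.1, 0.7]
finger_gap: 0.0852
grip_force: 0.0
clock: 2.7
tcp_pos: [0.5998, -0.2717, 0.1942]
orientation: [-0.0, -0.094, 0.996, 0.0]
wrist_force: [1.0, 0.6, 0.3]
finger_gap: 0.0856
grip_force: 0.0
clock: 3.12
tcp_pos: [0.5993, -0.27, 0.195]
orientation: [0.0, -0.094, 0.996, 0.0]
wrist_force: [0.8, -1.4, -0.6]
finger_gap: 0.0852
grip_force: 0.0
```

View pics/a1.png

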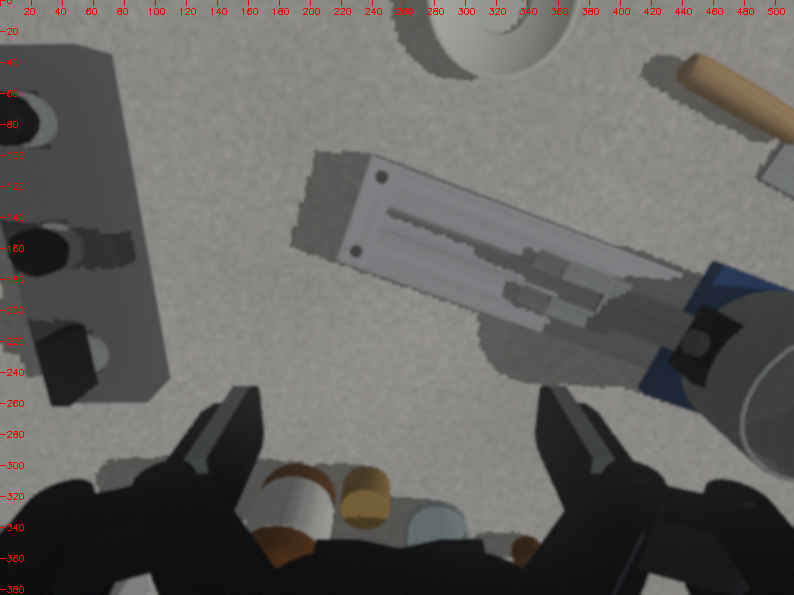

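View pics/b1.png

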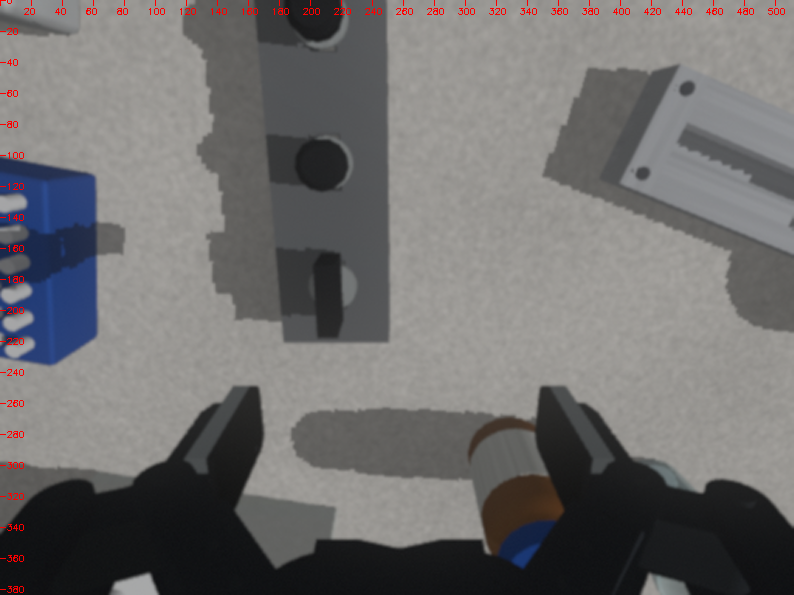

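The wrist views show the bolt's black bar at about (212,190) in b, with the rack edge vertical, so the jaws are aligned with it. The rail end's corners are at (239,99) and (218,167) in a, and the tongue lies over the slot further on. Next I fit the poses.

```bash
python3 - <<'E'
from h import *; import pickle
from scipy.optimize import least_squares, minimize
np.set_printoptions(precision=4,suppress=True)
T=cam('top');S=cam('side');A=pickle.load(open('pics/a_wrist.pkl','rb'));B=pickle.load(open('pics/b_wrist.pkl','rb'))
# screws +y (small world x), -y ; corners +y,-y
obs={'s+':[(A,(245.3,113.7)),(B,(442.7,56.3)),(T,(297.5,229.5)),(S,(334/1.5625-.5,354/1.5625-.5))],
 's-':[(A,(229.2,161.4)),(B,(414.3,111.1)),(T,(301.5,205)),(S,(369/1.5625-.5,354/1.5625-.5))],
 'c+':[(A,(239.5,98.9)),(B,(438.2,41.4)),(T,(303.5,235))],
 'c-':[(A,(217.6,167.2)),(B,(400.1,119.5)),(T,(310.5,199))]}
P={}
for k,v in obs.items():
    P[k]=tri(*v); print(k,P[k],'AB',tri(*v[:2]),[np.round(proj(c,P[k])[0]-p,1) for c,p in v])
d=P['s+']-P['s-'];print('yaw by screws',np.degrees(np.arctan2(d[1],d[0]))-90,np.linalg.norm(d))
d=P['c+']-P['c-'];print('yaw by corners',np.degrees(np.arctan2(d[1],d[0]))-90,np.linalg.norm(d))
m=cv2.imread('pics/b_wrist.png').max(2)
reg=np.zeros_like(m);reg[150:230,190:240]=1
mask=((m<48)&(reg>0)).astype(np.uint8)
n,l,st,_=cv2.connectedComponentsWithStats(mask);i=1+st[1:,4].argmax();mask=(l==i).astype(np.uint8);print(st[i])
box=np.array([[x,y,z] for x in(-.022,.022) for y in(-.006,.006) for z in (.040,.070)])
def sil(p):
    X=box.copy();c,s=np.cos(p[2]),np.sin(p[2]);X[:,:2]=box[:,:2]@np.array([[c,s],[-s,c]])+p[:2]
    h=cv2.convexHull(proj(B,X).astype(np.float32))
    o=np.zeros((384,512),np.uint8);cv2.fillConvexPoly(o,np.round(h*16).astype(np.int32),1,lineType=cv2.LINE_8,shift=4);return o
def cost(p): 
    s=sil(p);return -(s&mask).sum()/(s|mask).sum()
r=min((minimize(cost,[.616,-.308,y],method='Nelder-Mead',options=dict(initial_simplex=[[.616,-.308,y],[.62,-.308,y],[.616,-.304,y],[.616,-.308,y+.1]])) for y in(.1,.19,.25)),key=lambda r:r.fun)
print('bolt',r.x,np.degrees(r.x[2]),r.fun)
s=get_state();Rt=rot(s['orientation']);print(s['tcp_pos'],'tool yaw y',np.degrees(np.arctan2(*Rt.as_matrix()[[1,0],1])))
print('tool shift cm',100*Rt.inv().apply(np.r_[r.x[:2],.055]-s['tcp_pos']))
E
```

```text
s+ [ 0.463  -0.1296  0.0328] AB [ 0.4623 -0.1311  0.0317] [array([1.3, 1. ]), array([2. , 1.2]), array([0.9, 0.8]), array([0.2, 0.7])]
s- [ 0.5117 -0.1379  0.0322] AB [ 0.5113 -0.1391  0.0309] [array([1. , 0.9]), array([1.8, 0.8]), array([0.7, 0.9]), array([0.4, 0.7])]
c+ [ 0.4517 -0.1392  0.0314] AB [ 0.4506 -0.1385  0.0294] [array([-0.9,  1.8]), array([-0. ,  0.2]), array([-0.3,  0.9])]
c- [ 0.5217 -0.1517  0.0341] AB [ 0.5203 -0.1495  0.03  ] [array([-2.7,  2.7]), array([-1. ,  0.6]), array([-1.4,  1.9])]
yaw by screws 80.36675030024892 0.04943229391348167
yaw by corners 79.90791216907533 0.07111266145242205
[202 163  19  54 838]
bolt [ 0.6231 -0.2898 -0.1667] -9.549296585513721 0.0
[ 0.5994 -0.2702  0.1951] tool yaw y 100.76675966162341
tool shift cm [-1.956  -2.3672 14.0118]<stdin>:25: RuntimeWarning: overflow encountered in scalar negative
```

```bash
python3 - <<'E'
from h import *; import pickle
from scipy.optimize import minimize
np.set_printoptions(precision=4,suppress=True)
B=pickle.load(open('pics/b_wrist.pkl','rb'))
m=cv2.imread('pics/b_wrist.png').max(2)
mask=np.zeros_like(m);mask[150:230,190:240]=(m[150:230,190:240]<48)
n,l,st,_=cv2.connectedComponentsWithStats(mask);mask=(l==1+st[1:,4].argmax())
def fit(c,mask,p0,z0,z1):
    box=np.array([[x,y,z] for x in(-.022,.022) for y in(-.006,.006) for z in (z0,z1)])
    def cost(p):
        X=box.copy();C,s=np.cos(p[2]),np.sin(p[2]);X[:,:2]=box[:,:2]@np.array([[C,s],[-s,C]])+p[:2]
        o=np.zeros((384,512),np.uint8);cv2.fillConvexPoly(o,np.round(cv2.convexHull(proj(c,X).astype(np.float32))*16).astype(np.int32),1,shift=4)
        o=o>0;return -float((o&mask).sum())/float((o|mask).sum())
    rs=[minimize(cost,[*p0,y],method='Nelder-Mead',options=dict(initial_simplex=[[*p0,y],[p0[0]+.004,p0[1],y],[p0[0],p0[1]+.004,y],[*p0,y+.1]])) for y in(.1,.19,.25)]
    return min(rs,key=lambda r:r.fun)
r=fit(B,mask,(.616,-.308),.040,.070);print('bolt wrist',r.x,np.degrees(r.x[2]),r.fun)
for n,(x0,y0,x1,y1) in dict(top=(378,135,396,168),side=(288,272,318,300)).items():
    m=cv2.imread(f'pics/{n}0.png').max(2);k=np.zeros_like(m);k[y0:y1,x0:x1]=m[y0:y1,x0:x1]<(48)
    _,l,st,_=cv2.connectedComponentsWithStats(k);k=(l==1+st[1:,4].argmax());print(st[1+st[1:,4].argmax()])
    q=fit(cam(n),k,(.616,-.308),.040,.070);print(n,q.x,q.fun)
s=get_state();Rt=rot(s['orientation'])
print('tool shift cm',100*Rt.inv().apply(np.r_[r.x[:2],.055]-s['tcp_pos']))
E
```

```text
bolt wrist [ 0.6139 -0.3104  0.1421] 8.141626175577846 -0.8521916411824668
[382 141  14  24 250]
top [ 0.616  -0.3097  0.1746] -0.8561643835616438
[290 276  25  20 294]
side [ 0.6145 -0.3097  0.2206] -0.875
tool shift cm [-0.6689 -4.2241 14.0115]
```

All three views agree on the bolt to 2 mm with the stated heights, so I'm going down to grip it.

```bash
python3 -m inch '[-0.38,-2.1,1,0, -0.38,-2.1,1,0, 0,0,2.5,0, 0,0,2.5,0, 0,0,2.5,0]' 1 60
python3 -m inch '[0,0,2,0, 0,0,1.5,0, 0,0,1,0, 0,0,0,0, 0,0,0,0]'
python3 snap.py c wrist
python3 -c "
from h import *
cv2.imwrite('pics/c2.png',crop(cv2.imread('pics/c_wrist.png'),100,180,420,384,2.4,20))"
```

```text
clock: 3.58
tcp_pos: [0.6151, -0.3112, 0.0994]
orientation: [0.001, -0.093, 0.996, -0.0]
wrist_force: [0.6, -0.0, -0.5]
finger_gap: 0.0854
grip_force: 0.0
clock: 4.0
tcp_pos: [0.6148, -0.311, 0.0546]
orientation: [-0.0, -0.093, 0.996, 0.0]
wrist_force: [0.6, 0.3, -0.6]
finger_gap: 0.085
grip_force: 0.0
```

View pics/c2.png

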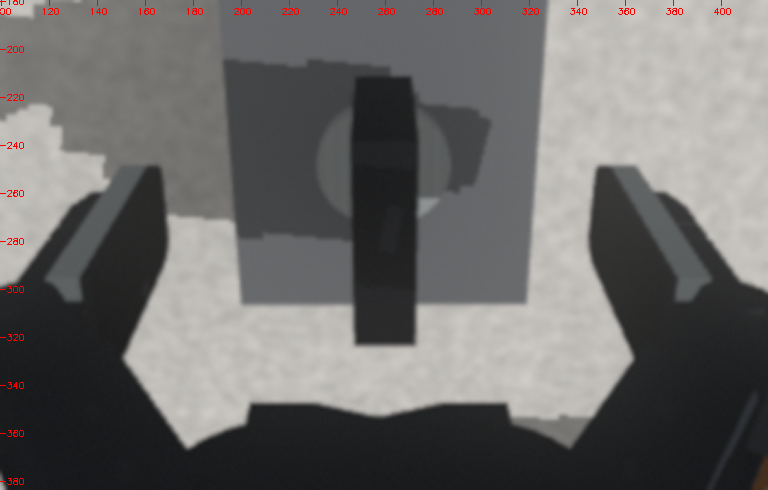

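The black bar stands centred between the pads (about (260,240) in picture coordinates) and square to them. Closing and lifting now.

```bash
python3 -m inch '[0,0,0,0, 0,0,0,0, 0,0,0,0, 0,0,0,0, 0,0,0,0]' -1 70
python3 -m inch '[0,0,0,0, 0,0,0,0, 0,0,0,0, 0,0,0,0, 0,0,0,0]'
python3 -m inch '[0,0,-1,0, 0,0,-1,0, 0,0,-2,0, 0,0,-2.5,0, 0,0,-2.5,0]'
python3 snap.py d wrist
```

```text
clock: 4.47
tcp_pos: [0.615, -0.3117, 0.0547]
orientation: [0.0, -0.093, 0.996, -0.0]
wrist_force: [-0.6, -0.1, -0.7]
finger_gap: 0.0258
grip_force: 0.0
clock: 4.88
tcp_pos: [0.615, -0.3117, 0.0546]
orientation: [0.0, -0.093, 0.996, -0.0]
wrist_force: [-0.6, 0.4, 2.9]
finger_gap: 0.0106
grip_force: 68.9
clock: 5.3
tcp_pos: [0.6143, -0.3113, 0.1452]
orientation: [-0.001, -0.093, 0.996, 0.0]
wrist_force: [0.1, 0.5, -1.1]
finger_gap: 0.0111
grip_force: 68.6
```

```bash
python3 -m inch '[1.12,3.28,0,0, 1.12,3.28,0,0, 1.12,3.28,0,0, 1.12,3.28,0,0, 1.12,3.28,0,0]'
python3 -m inch '[1.12,3.28,0,0, 1.12,3.28,0,0, 0,0,0,-0.1213, 0,0,0,-0.1213, 0,0,0,-0.1213]'
python3 -m inch '[0,0,0,-0.1213, 0,0,0,-0.1213, 0,0,0,-0.1213, 0,0,0,-0.1213, 0,0,0,-0.1213]'
python3 -m inch '[0,0,0,-0.1213, 0,0,0,-0.1213, 0,0,2,0, 0,0,2,0, 0,0,0,0]'
python3 snap.py e wrist top side
python3 - <<'E'
from h import *; import pickle
np.set_printoptions(precision=4,suppress=True)
s=get_state();M=rot(s['orientation']).as_matrix();print(s['tcp_pos'],'y yaw',np.degrees(np.arctan2(M[1,1],M[0,1])),s['joint_pos'],s['wrist_force'])
D=pickle.load(open('pics/c_wrist.pkl','rb'))
print('handle ends c',atz(D,(259.5,211.5),.070),atz(D,(259.5,323.7),.070))
o=np.zeros((600,800,3),np.uint8)
e=[cv2.imread(f'pics/e_{n}.png') for n in('wrist','top','side')]
a=crop(e[0],110,80,410,384,1.75,20);o[:a.shape[0],:a.shape[1]]=a[:600]
a=crop(e[1],230,150,320,240,2.9,10);o[:261,535:796]=a[:261,:261]
a=crop(e[2],195,120,275,240,2.6,10);o[270:582,535:743]=a[:312,:208]
cv2.imwrite('pics/e1.png',o)
E
```

```text
clock: 5.77
tcp_pos: [0.5285, -0.1596, 0.1448]
orientation: [0.0, -0.093, 0.996, -0.0]
wrist_force: [0.3, 1.3, -0.2]
finger_gap: 0.0106
grip_force: 68.6
clock: 6.18
tcp_pos: [0.4952, -0.0997, 0.1453]
orientation: [0.001, -0.275, 0.961, -0.0]
wrist_force: [0.1, -0.1, -1.3]
finger_gap: 0.011
grip_force: 68.6
clock: 6.6
tcp_pos: [0.4954, -0.1005, 0.1449]
orientation: [0.0, -0.549, 0.836, -0.0]
wrist_force: [0.4, 0.1, -1.2]
finger_gap: 0.0105
grip_force: 68.6
clock: 7.02
tcp_pos: [0.4932, -0.0997, 0.1018]
orientation: [-0.001, -0.644, 0.765, 0.002]
wrist_force: [-1.0, 0.7, -1.4]
finger_gap: 0.0107
grip_force: 68.7
[ 0.4955 -0.1006  0.1051] y yaw 170.168086260378 [-0.3592  0.2666 -0.3695  0.9343  0.0001 -1.7584] [-1.1733 -0.8271 -1.0382]
handle ends c [ 0.5801 -0.3173  0.07  ] [ 0.6345 -0.3069  0.07  ]
```

View pics/e1.png

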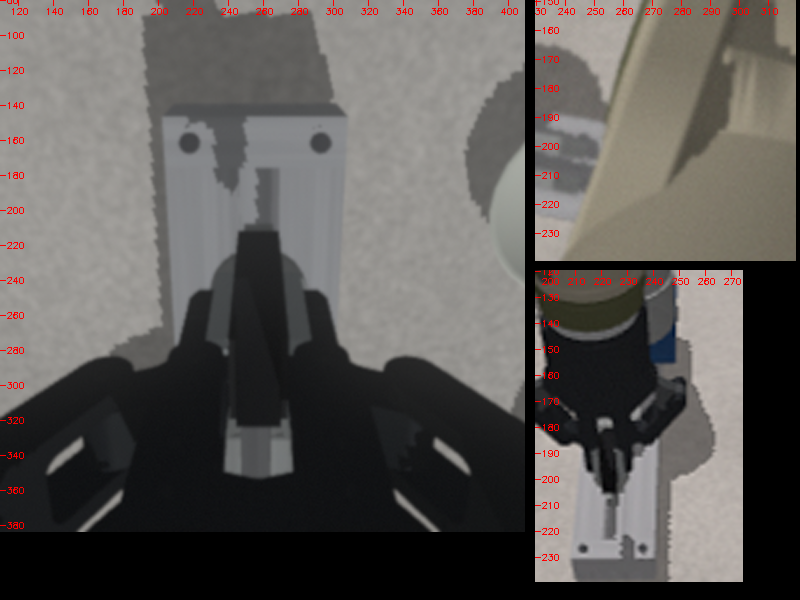

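```bash
python3 - <<'E'
from h import *; import pickle
np.set_printoptions(precision=4,suppress=True)
C=pickle.load(open('pics/c_wrist.pkl','rb'));E=pickle.load(open('pics/e_wrist.pkl','rb'))
a,b=atz(C,(259.5,238),.070),atz(C,(259.5,323.7),.070);print('c handle ends',a,b,np.linalg.norm(a-b),'lower far',atz(C,(259.5,212),.040))
m=(a+b)/2;x=np.array([-.9824,-.1868]);y=np.array([-.1868,.9824]);d=m[:2]-[.615,-.3117];print('offset tool x,y mm',1e3*d@x,1e3*d@y)
s=get_state();Rt=rot(s['orientation']);t=s['tcp_pos']
print('tcp',t,E['xyz'],eyes.camera_info('wrist')['xyz'])
for n,p,z in [('c-',(202.6,146.4),.032),('c+',(307.2,146.4),.032),('s-',(217.5,161.2),.032),('s+',(292.4,161.2),.032),('handle far low',((236+279)/2/1.75+109.5,231/1.75+79.5),t[2]-.0466+.032),('handle near',((237+281)/2/1.75+109.5,424/1.75+79.5),t[2]-.0466+.062)]:
    X=atz(E,p,z);print(n,X,'tool mm',1e3*Rt.inv().apply(X-t))
E
```

```text
c handle ends [ 0.5917 -0.3151  0.07  ] [ 0.6345 -0.3069  0.07  ] 0.04357732186210135 lower far [ 0.5924 -0.3147  0.04  ]
offset tool x,y mm 1.7283065145508483 1.0385073576122448
tcp [ 0.4955 -0.1006  0.1051] [ 0.4787 -0.1806  0.2316] [ 0.4804 -0.1812  0.235 ]
c- [ 0.5191 -0.1507  0.032 ] tool mm [ 45.3995 -31.7641  73.1303]
c+ [ 0.4518 -0.139   0.032 ] tool mm [45.3534 36.4852 73.1038]
s- [ 0.5116 -0.1394  0.032 ] tool mm [ 35.5304 -22.4557  73.1268]
s+ [ 0.4627 -0.1309  0.032 ] tool mm [35.4851 27.1732 73.1076]
handle far low [ 0.4882 -0.1233  0.0905] tool mm [23.6354  3.2633 14.5984]
handle near [ 0.4949 -0.0834  0.1205] tool mm [-16.7702   3.5256 -15.4011]
```

```bash
python3 -m inch '[0,0,1.0,0, 0,0,0.8,0, 0,0,0,0, 0,0,0,0, 0,0,0,0]'
python3 snap.py f wrist
python3 - <<'E'
from h import *; import pickle
s=get_state();print(s['tcp_pos'],s['wrist_force'])
cv2.imwrite('pics/f1.png',crop(cv2.imread('pics/f_wrist.png'),180,110,330,310,3,10))
E
```

```text
clock: 7.58
tcp_pos: [0.4953, -0.1005, 0.0863]
orientation: [-0.0, -0.644, 0.765, 0.0]
wrist_force: [0.7, 0.3, -1.2]
finger_gap: 0.0109
grip_force: 68.7
[ 0.49541372 -0.10052679  0.08645769] [ 0.22908883  0.2625664  -0.6911095 ]
```

View pics/f1.png

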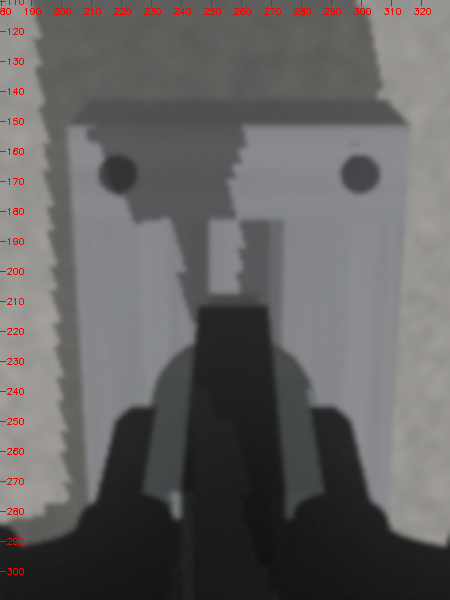

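```bash
python3 - <<'E'
from h import *; import pickle
np.set_printoptions(precision=2,suppress=True)
E=pickle.load(open('pics/f_wrist.pkl','rb'));s=get_state();Rt=rot(s['orientation']);t=s['tcp_pos'];o=t[2]-.0466
px=lambda x,y:(180+x/3-.5,110+y/3-.5)
for n,p,z in [('c-',(68,125),.032),('c+',(408,125),.032),('s-',(118,174),.032),('s+',(360,174),.032),('slotL',(208,219),.032),('slotR',(271,219),.032),('h farlow L',(197,306),o+.032),('h farlow R',(268,306),o+.032),('flange L',(152,410),o+.032),('flange R',(314,405),o+.032)]:
    print(n,1e3*Rt.inv().apply(atz(E,px(*p),z)-t))
E
```

```text
c- [ 45.71 -32.05  54.46]
c+ [45.73 36.52 54.45]
s- [ 35.55 -22.37  54.46]
s+ [35.56 27.28 54.45]
slotL [25.91 -3.99 54.46]
slotR [25.91  9.15 54.45]
h farlow L [22.72 -4.86 14.6 ]
h farlow R [22.72  7.11 14.6 ]
flange L [  3.06 -12.98  14.6 ]
flange R [ 4.04 15.38 14.6 ]
```

```bash
python3 -m inch '[0,0.13,0,0, 0,0,0.3,0, 0,0,0.3,0, 0,0,0.2,0, 0,0,0.2,0]'
python3 -m inch '[0,0,0.15,0, 0,0,0.15,0, 0,0,0,0, 0,0,0,0, 0,0,0,0]'
```

```text
clock: 8.05
tcp_pos: [0.4938, -0.1002, 0.0759]
orientation: [-0.0, -0.644, 0.765, 0.0]
wrist_force: [-0.1, 0.6, -1.2]
finger_gap: 0.0107
grip_force: 68.7
clock: 8.47
tcp_pos: [0.4941, -0.1003, 0.0733]
orientation: [0.0, -0.644, 0.765, -0.0]
wrist_force: [0.2, 0.2, -1.0]
finger_gap: 0.0108
grip_force: 68.7
```

```bash
python3 -m inch '[0,0,0.15,0, 0,0,0.15,0, 0,0,0.15,0, 0,0,0,0, 0,0,0,0]'
python3 -m inch '[0,0,0.12,0, 0,0,0,0, 0,0,0,0, 0,0,0,0, 0,0,0,0]'; python3 -c "
from h import *
for i in range(3): s=get_state();print(s['tcp_pos'],s['wrist_force'],s['ft_torque'])"
```

```text
clock: 8.88
tcp_pos: [0.4939, -0.1002, 0.0686]
orientation: [-0.0, -0.644, 0.765, 0.0]
wrist_force: [-0.4, -0.5, -0.0]
finger_gap: 0.011
grip_force: 68.7
clock: 9.3
tcp_pos: [0.494, -0.1003, 0.0676]
orientation: [0.0, -0.644, 0.765, 0.0]
wrist_force: [-0.0, 0.2, -1.0]
finger_gap: 0.0108
grip_force: 68.7
[ 0.49401488 -0.10025353  0.06760116] [-0.0338312   0.15186078 -1.01735511] [ 6.29345066e-03 -5.22466591e-05 -6.79604338e-03]
[ 0.49401488 -0.10025353  0.06760116] [-0.0338312   0.15186078 -1.01735511] [ 6.29345066e-03 -5.22466591e-05 -6.79604338e-03]
[ 0.49401488 -0.10025353  0.06760116] [-0.0338312   0.15186078 -1.01735511] [ 6.29345066e-03 -5.22466591e-05 -6.79604338e-03]
```

```bash
python3 - <<'E'
from h import *; import pickle
np.set_printoptions(precision=4,suppress=True)
A=pickle.load(open('pics/a_wrist.pkl','rb'))
u=np.array([np.cos(np.radians(80.2)),np.sin(np.radians(80.2))])
o=np.array([.4866,-.1448])
for c,p in((A,(412.4,249.8)),(A,(460.8,168.5)),(cam('top'),(195.5,176.5)),(cam('top'),(188,222.5))):
    X=atz(c,p,.044);print(X,'rail x of carriage front mm',1e3*(X[:2]-o)@u-170)
E
python3 -m inch '[-0.6,0,0,0, -0.8,0,0,0, -0.8,0,0,0, -0.8,0,0,0, -0.6,0,0,0]'
python3 -m inch '[-0.3,0,0,0, -0.3,0,0,0, -0.3,0,0,0, -0.3,0,0,0, -0.2,0,0,0]'
```

```text
[0.5675 0.0664 0.044 ] rail x of carriage front mm 51.93108871437539
[0.4746 0.0826 0.044 ] rail x of carriage front mm 52.04247778978001
[0.5694 0.0755 0.044 ] rail x of carriage front mm 61.1669391951412
[0.478  0.0886 0.044 ] rail x of carriage front mm 58.544643085718775
clock: 9.72
tcp_pos: [0.5003, -0.0635, 0.0676]
orientation: [0.0, -0.644, 0.765, 0.0]
wrist_force: [0.4, 0.3, -1.0]
finger_gap: 0.0111
grip_force: 68.7
clock: 10.13
tcp_pos: [0.5026, -0.0508, 0.0676]
orientation: [0.0, -0.644, 0.765, 0.0]
wrist_force: [0.4, 0.5, -1.0]
finger_gap: 0.0107
grip_force: 68.7
```

```bash
python3 -m inch '[-0.3,0,0,0, -0.3,0,0,0, -0.3,0,0,0, -0.3,0,0,0, -0.3,0,0,0]'
python3 -m inch '[-0.2,0,0,0, -0.2,0,0,0, -0.2,0,0,0, -0.2,0,0,0, -0.2,0,0,0]'
python3 -m inch '[-0.15,0,0,0, -0.15,0,0,0, -0.15,0,0,0, -0.15,0,0,0, -0.15,0,0,0]'
```

```text
clock: 10.55
tcp_pos: [0.5051, -0.036, 0.0676]
orientation: [0.0, -0.644, 0.765, 0.0]
wrist_force: [0.1, 0.2, -1.6]
finger_gap: 0.0105
grip_force: 68.7
clock: 10.97
tcp_pos: [0.5068, -0.0262, 0.0676]
orientation: [0.0, -0.644, 0.765, 0.0]
wrist_force: [-0.2, 0.1, -1.5]
finger_gap: 0.0106
grip_force: 68.7
clock: 11.38
tcp_pos: [0.5081, -0.0189, 0.0676]
orientation: [0.0, -0.644, 0.765, -0.0]
wrist_force: [0.6, 0.5, -1.2]
finger_gap: 0.011
grip_force: 68.7
```

```bash
for i in 1; do python3 -m inch '[-0.15,0,0,0, -0.15,0,0,0, -0.15,0,0,0, -0.15,0,0,0, -0.15,0,0,0]'; done
python3 -m inch '[-0.15,0,0,0, -0.15,0,0,0, -0.15,0,0,0, -0.15,0,0,0, -0.15,0,0,0]'
python3 -m inch '[-0.15,0,0,0, -0.15,0,0,0, -0.15,0,0,0, -0.15,0,0,0, -0.15,0,0,0]'
```

```text
clock: 11.8
tcp_pos: [0.5094, -0.0114, 0.0676]
orientation: [0.0, -0.644, 0.765, 0.0]
wrist_force: [0.1, 0.0, -0.4]
finger_gap: 0.011
grip_force: 68.7
clock: 12.22
tcp_pos: [0.5107, -0.0041, 0.0676]
orientation: [0.0, -0.644, 0.765, 0.0]
wrist_force: [-0.5, 1.1, -1.5]
finger_gap: 0.011
grip_force: 68.7
clock: 12.63
tcp_pos: [0.5119, 0.0034, 0.0676]
orientation: [0.0, -0.644, 0.765, 0.0]
wrist_force: [-0.3, -0.3, -0.5]
finger_gap: 0.0106
grip_force: 68.7
```

```bash
python3 -m inch '[-0.15,0,0,0, -0.15,0,0,0, -0.15,0,0,0, -0.15,0,0,0, -0.15,0,0,0]'
python3 -m inch '[-0.15,0,0,0, -0.15,0,0,0, -0.15,0,0,0, -0.15,0,0,0, -0.15,0,0,0]'
```

```text
clock: 13.05
tcp_pos: [0.5132, 0.0107, 0.0676]
orientation: [0.0, -0.644, 0.765, 0.0]
wrist_force: [-0.2, -0.7, -1.2]
finger_gap: 0.0107
grip_force: 68.7
clock: 13.47
tcp_pos: [0.5143, 0.017, 0.0676]
orientation: [-0.001, -0.644, 0.765, -0.001]
wrist_force: [-0.9, -5.9, 0.3]
finger_gap: 0.011
grip_force: 68.7
```

Contact with the fork's root shows about 6 N. Pushing gently on.

```bash
python3 -m inch '[-0.15,0,0,0, -0.15,0,0,0, -0.15,0,0,0, -0.15,0,0,0, -0.15,0,0,0]'
python3 -m inch '[-0.15,0,0,0, -0.15,0,0,0, -0.15,0,0,0, -0.15,0,0,0, -0.15,0,0,0]'
python3 -m inch '[-0.12,0,0,0, -0.12,0,0,0, -0.12,0,0,0, -0.12,0,0,0, -0.12,0,0,0]'
```

```text
clock: 13.88
tcp_pos: [0.5156, 0.0242, 0.0676]
orientation: [-0.001, -0.644, 0.765, -0.001]
wrist_force: [-1.3, -5.9, -0.9]
finger_gap: 0.0108
grip_force: 68.7
clock: 14.3
tcp_pos: [0.5168, 0.0315, 0.0676]
orientation: [-0.001, -0.644, 0.765, -0.001]
wrist_force: [-0.8, -4.9, -0.8]
finger_gap: 0.011
grip_force: 68.7
clock: 14.72
tcp_pos: [0.5179, 0.0375, 0.0676]
orientation: [-0.001, -0.644, 0.765, -0.001]
wrist_force: [-0.9, -5.8, -0.3]
finger_gap: 0.0112
grip_force: 68.7
```

```bash
python3 -m inch '[-0.1,0,0,0, -0.1,0,0,0, -0.1,0,0,0, -0.1,0,0,0, -0.1,0,0,0]'
python3 -m inch '[-0.1,0,0,0, -0.1,0,0,0, -0.1,0,0,0, -0.1,0,0,0, -0.1,0,0,0]' | sed -n 2,4p
```

```text
clock: 15.13
tcp_pos: [0.5187, 0.0424, 0.0676]
orientation: [-0.001, -0.644, 0.765, -0.001]
wrist_force: [-0.6, -5.6, -0.1]
finger_gap: 0.0107
grip_force: 68.7
tcp_pos: [0.5196, 0.0473, 0.0676]
orientation: [-0.001, -0.644, 0.765, -0.001]
wrist_force: [-0.7, -4.2, -0.4]
```

```bash
python3 -m inch '[-0.08,0,0,0, -0.08,0,0,0, -0.08,0,0,0, -0.08,0,0,0, -0.08,0,0,0]' | sed -n 2,4p
```

```text
tcp_pos: [0.5202, 0.0513, 0.0676]
orientation: [-0.001, -0.644, 0.765, -0.001]
wrist_force: [-1.0, -4.6, 0.1]
```

```bash
python3 -m inch '[-0.06,0,0,0, -0.06,0,0,0, -0.06,0,0,0, -0.06,0,0,0, -0.06,0,0,0]' | sed -n 2,4p
```

```text
tcp_pos: [0.5208, 0.0542, 0.0676]
orientation: [-0.001, -0.644, 0.765, -0.001]
wrist_force: [-0.5, -5.6, -0.9]
```

```bash
python3 -m inch '[-0.05,0,0,0, -0.05,0,0,0, -0.05,0,0,0, -0.05,0,0,0, -0.05,0,0,0]' | sed -n 2,4p
```

```text
tcp_pos: [0.5212, 0.0567, 0.0676]
orientation: [-0.001, -0.644, 0.765, -0.001]
wrist_force: [-1.3, -5.0, 0.3]
```

```bash
python3 -m inch '[-0.05,0,0,0, -0.05,0,0,0, -0.05,0,0,0, -0.05,0,0,0, -0.05,0,0,0]' | sed -n 2,4p
```

```text
tcp_pos: [0.5216, 0.0592, 0.0676]
orientation: [-0.001, -0.644, 0.765, -0.001]
wrist_force: [-1.3, -5.3, -0.7]
```

```bash
python3 -m inch '[-0.05,0,0,0, -0.05,0,0,0, -0.05,0,0,0, -0.05,0,0,0, -0.05,0,0,0]' | sed -n 2,4p
```

```text
tcp_pos: [0.522, 0.0616, 0.0676]
orientation: [-0.001, -0.644, 0.765, -0.001]
wrist_force: [-0.5, -5.1, -1.0]
```

```bash
python3 -m inch '[-0.05,0,0,0, -0.05,0,0,0, -0.05,0,0,0, -0.05,0,0,0, 0,0,0,0]' | sed -n 2,4p
```

```text
tcp_pos: [0.5221, 0.0622, 0.0676]
orientation: [-0.002, -0.643, 0.766, -0.002]
wrist_force: [-2.0, -9.5, 0.8]
```

```bash
python3 -m inch '[-0.04,0,0,0, -0.04,0,0,0, 0,0,0,0, 0,0,0,0, 0,0,0,0]' | sed -n 2,4p
```

```text
tcp_pos: [0.5221, 0.0623, 0.0676]
orientation: [-0.003, -0.643, 0.766, -0.002]
wrist_force: [-2.2, -11.4, 1.2]
```

Bath is home: 46 mm of travel, and the force climbs with no further motion. Easing off a little, then pressing down.

```bash
python3 -m inch '[0.08,0,0,0, 0,0,0.06,0, 0,0,0.06,0, 0,0,0.06,0, 0,0,0,0]' | sed -n 2,4p
```

```text
tcp_pos: [0.5222, 0.0622, 0.0662]
orientation: [-0.002, -0.643, 0.766, -0.002]
wrist_force: [-2.9, -10.6, 4.0]
```

```bash
python3 -m inch '[0,0,0.06,0, 0,0,0.06,0, 0,0,0,0, 0,0,0,0, 0,0,0,0]' | sed -n 2,4p
```

```text
tcp_pos: [0.5225, 0.0621, 0.0651]
orientation: [-0.002, -0.643, 0.766, -0.002]
wrist_force: [-2.0, -9.3, 3.4]
```

```bash
python3 -m inch '[0.06,0,0.06,0, 0,0,0.06,0, 0,0,0.06,0, 0,0,0,0, 0,0,0,0]' | sed -n 2,4p
```

```text
tcp_pos: [0.5225, 0.062, 0.0635]
orientation: [-0.002, -0.643, 0.766, -0.002]
wrist_force: [-2.0, -9.7, 5.6]
```

```bash
python3 -m inch '[0,0,0.06,0, 0,0,0.06,0, 0,0,0.06,0, 0,0,0,0, 0,0,0,0]' | sed -n 2,4p
```

```text
tcp_pos: [0.5225, 0.0619, 0.0619]
orientation: [-0.002, -0.643, 0.766, -0.002]
wrist_force: [-3.5, -9.1, 7.5]
```

```bash
python3 -m inch '[0.08,0,0.06,0, 0,0,0.06,0, 0,0,0.05,0, 0,0,0,0, 0,0,0,0]' | sed -n 2,4p
```

```text
tcp_pos: [0.5225, 0.0618, 0.0605]
orientation: [-0.001, -0.643, 0.765, -0.002]
wrist_force: [-3.6, -7.1, 8.9]
```

```bash
python3 -m inch '[0.08,0,0,0.05, 0,0,0,0.1, 0,0,0,0.1, 0,0,0,0.1, 0,0,0,0.1]' | sed -n 2,7p; python3 -c "
from h import *
print(get_state()['ft_torque'],get_state()['joint_pos'])"
```

```text
tcp_pos: [0.5221, 0.0617, 0.0605]
orientation: [-0.0, -0.455, 0.891, -0.001]
wrist_force: [-3.5, -4.0, 9.1]
finger_gap: 0.0112
grip_force: 70.2
[-0.79058784  0.84266875  0.06230016] [-0.03398085  0.3474727  -0.37929007  0.84369435 -0.00199753 -0.97764655]
```

```bash
python3 -m inch '[0,0,0,0.112, 0,0,0,0.112, 0,0,0,0.112, 0,0,0,0.112, 0,0,0,0.112]' | sed -n 2,7p; python3 -m inch '[0,0,0,0.112, 0,0,0,0.112, 0,0,0,0.112, 0,0,0,0.112, 0,0,0,0.112]' | sed -n 2,7p;python3 -m inch '[0,0,0,0, 0,0,0,0, 0,0,0,0, 0,0,0,0, 0,0,0,0]' | sed -n 2,4p; python3 -c "
from h import *
s=get_state();M=rot(s['orientation']).as_matrix();print(s['ft_torque'],np.degrees(np.arctan2(M[1,1],M[0,1])))"
```

```text
tcp_pos: [0.5224, 0.062, 0.0605]
orientation: [0.0, -0.19, 0.982, -0.001]
wrist_force: [-3.4, -3.7, 8.2]
finger_gap: 0.0109
grip_force: 70.2
tcp_pos: [0.523, 0.0623, 0.0608]
orientation: [0.001, 0.088, 0.996, -0.0]
wrist_force: [-1.5, -1.5, 8.9]
finger_gap: 0.011
grip_force: 70.1
tcp_pos: [0.5231, 0.0623, 0.0608]
orientation: [0.001, 0.086, 0.996, -0.0]
wrist_force: [-2.3, -2.4, 8.6]
[-0.34223444  0.49275263 -0.13020959] 80.18730304750899
```

```bash
python3 -m inch '[0,0,-0.06,0, 0,0,-0.06,0, 0,0,-0.06,0, 0,0,0,0, 0,0,0,0]' | sed -n 2,4p;python3 -m inch '[0,0,-0.06,0, 0,0,-0.04,0, 0,0,-0.04,0, 0,0,0,0, 0,0,0,0]' | sed -n 2,4p
```

```text
tcp_pos: [0.5231, 0.0623, 0.0624]
orientation: [0.001, 0.085, 0.996, -0.0]
wrist_force: [-0.7, -2.0, 7.0]
tcp_pos: [0.523, 0.0623, 0.0626]
orientation: [0.001, 0.085, 0.996, -0.0]
wrist_force: [3.0, -2.9, -1.2]
```

```bash
python3 -m inch '[0,0,0,0, 0,0,0,0, 0,0,0,0, 0,0,0,0, 0,0,0,0]' -0.1; python3 -m inch '[0,0,0,0, 0,0,-0.3,0, 0,0,-1,0, 0,0,-2,0, 0,0,-3,0]'; python3 -m inch '[0,0,-3,0, 0,0,-3,0, 0,0,-3,0, 0,0,-3,0, 0,0,0,0]'
python3 -m inch '[3,0,0,0, 4,0,0,0, 4,0,0,0, 0,0,0,0, 0,0,0,0]'
python3 snap.py g wrist side top; python3 - <<'E'
from h import *
g=[cv2.imread(f'pics/g_{n}.png') for n in('wrist','side','top')]
o=np.zeros((600,800,3),np.uint8)
o[:384,:512]=crop(g[0],0,0,512,384,1,20)
a=crop(g[1],195,95,265,240,2,10);o[:290,520:660]=a
a=crop(g[2],95,150,315,245,2.2,10);o[388:597,:484]=a[:209]
a=crop(g[1],185,95,275,195,3,10);o[300:600,520:790]=a
cv2.imwrite('pics/g1.png',o)
E
```

```text
clock: 23.47
tcp_pos: [0.5219, 0.0629, 0.0624]
orientation: [-0.0, 0.085, 0.996, 0.0]
wrist_force: [0.5, -0.6, 0.3]
finger_gap: 0.0385
grip_force: 0.0
clock: 23.88
tcp_pos: [0.5203, 0.0627, 0.1247]
orientation: [-0.002, 0.085, 0.996, -0.0]
wrist_force: [0.3, -0.0, 0.0]
finger_gap: 0.0386
grip_force: 0.0
clock: 24.3
tcp_pos: [0.5251, 0.0626, 0.253]
orientation: [0.006, 0.085, 0.996, 0.0]
wrist_force: [0.5, 0.1, 0.5]
finger_gap: 0.0388
grip_force: 0.0
clock: 24.72
tcp_pos: [0.4117, 0.0817, 0.2461]
orientation: [0.0, 0.085, 0.996, 0.0]
wrist_force: [-0.1, 0.0, -0.9]
finger_gap: 0.0385
grip_force: 0.0
```

View pics/g1.png

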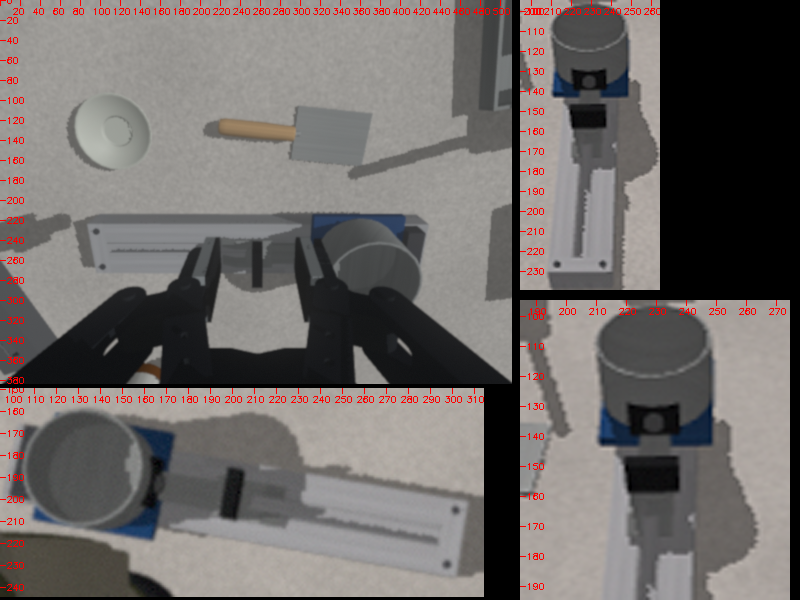

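The bar stands crosswise and upright at about (257,263) in the wrist view. The carriage butts against the dark end stop at about column 404, and nothing else has moved. Handing in.

```bash
python3 -c "
from workcell import env
print(env.hand_in())"
```

```text
the job is handed in; nothing more can be done
None
```

The job is done and handed in at about 25 s: the bath is home against the end stop, and the T-bolt is pressed down, turned a quarter turn, locked under the slot's lips and released. Wrist-force readings stayed below about 12 N, and the other objects look unmoved in the last pictures.

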